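# Dispense one sample disc and slide it to its mark

## Robot

A 6-joint arm with a two-finger parallel gripper is mounted at the origin on a cart in front of the work surface, level with it; the furniture and walls round the work are solid. World frame = base frame: x ahead of the robot, y to its left, z up, the work surface at z = 0. Lengths are in m, angles in rad, forces in N, time in s.
With the tool pointing down it reaches from about 0.375 to 0.825 m from the base axis. Payload 5.5 kg.
Tool frame: the origin (TCP) lies midway between the tips of the shut fingers; the grasp point (between the pads) lies 19 mm behind it (tcp_to_grasp is the distance from the TCP to the grasp point, in m); x points along the fingers, z is the direction in which the jaws open and shut, and the axes are right-handed (so a half turn about x gives the same grasp; the last joint's range is limited). The gripper opens to 85 mm and grips with 20 to 120 N. Pads are 22 mm wide; open, the fingers measure 114 mm over their backs; the gripper's body (76 mm by 85 mm) begins 54 mm behind the grasp point. The pads swing forward as they close: fully open they stand 13 mm farther back than shut.
Start: joints at [-1.192, 0.314, -0.047, 1.21, 0, 1.571], TCP at [0.222, -0.557, 0.231] pointing down, gripper open.
Joint ranges: [-2.67, 2.67], [-0.69, 1.73], [-1.03, 1.25], [-2.08, 2.16], [-1.42, 1.45], [-3.14, 3.14]. Speed limits (rad/s): [2.39, 2.39, 3.01, 3.14, 3.14, 3.14].

## Interface

Orientations are given as a unit quaternion [x, y, z, w].
In Python, from bench import read_state, get_image, hand_in, tcp_to_grasp gives the robot as it stands.
- The arm moves only by the tool servo_tool, never from a script. Its argument "moves" is a list of rows, each a list of 4 numbers: the shift along the tool's x, y, z normalised to -1 to 1, where 1 is 10 cm, then the turn about the tool's x normalised to -1 to 1, where 1 is 30 degrees. A call has exactly 8 rows; each row shifts and turns the pose as measured when the row begins, along the tool's axes as they then stand; what a row does not reach is not made up. A row lasts 1/10 s, in which the tool goes at most 50 mm and 8.59 degrees, less where a joint would pass 70% of its speed; a pose out of reach is approached as far as the arm can. A call with a number of a shift or a turn outside -1 to 1 is refused whole. A call with a gripper value outside its range is refused whole. "fingers" is the finger opening in mm, from 0 to 85.4, set as the call begins (left out, the last holds). The fingers move at their own pace and stop on an object; "force" is the grip in N (left out, the last holds). Time passes only in rows, so rows that do not move let the fingers close, or fill a call up. It gives the time, the measured TCP pose, the force and the opening at its end, in the units of the state.
- read_state(): the state, without advancing time (a new reading comes with each control period).
- get_image(name): name is "scene" or "top" or "wrist"; returns a dict with "img" (384x512x3 uint8, red, green, blue), "range_z" (384x512 float32, m along the optical axis (not along the pixel's ray), 0 where there is no reading), "mtx" (3x3 intrinsics, pixels), "xyz" and "rotation" of the camera in the world; the wrist camera has in their place "mount" (4x4, takes a point from camera to tool coordinates, whose origin is the TCP and whose axes are the tool frame's). Camera axes: x right, y down, z forward; pixel columns grow to the right and rows downward; lengths in m; the calibration is good to about 2 mm. A picture is of the moment at which its call begins: read the wrist's pose just before it.
- hand_in(): hands the job in, once; it reports no verdict.
The state is a dict: "time_s": time; "q": joint angles; "qvel": joint speeds; "joint_torque": joint torques, N m; "tcp_pos": TCP position; "orientation": TCP orientation; "force": force on the tool from outside, world axes, zero at the start; "ft_torque": the same for the moment, N m; "opening": finger opening in m.
Only numpy, scipy, OpenCV 4.12 (cv2) and the standard library are available. Lean on these libraries where they do the work, as an engineer would, in place of code of your own. Each camera call takes 0.05 s, during which the arm holds its last target.

## Task

Push the black plunger of the disc feeder all the way down once with the fingertips and let it come back up, so that a single metal disc slides out at the foot of the magazine. Then push that disc aside over the worktop with a fingertip until it lies wholly on the round label (not the square one), and take the hand away. Do not lift the disc; the other three discs stay in the magazine, and the feeder is pressed only once; leave the tape roll, the slotted weight and the marker where they are.

Things in the scene. Friction and masses are not known exactly. Their poses are not given: they have to be found in the camera images.
- feeder: Fixed disc feeder standing on the worktop. Origin on the worktop under the centre of the upright aluminium magazine (42 x 42 mm, 58 mm high, with a slot in front). Its x axis points from the magazine to the grey housing behind it (x from 21 to 95 mm, 48 mm wide, 58 mm high; low foot flanges reach 39 mm to each side), z is up. Discs come out at the foot of the magazine in its -x direction.
- plunger_top (a point): Centre of the top of the black round plunger knob (34 mm across, 12 mm thick) above the housing, 62 mm behind the magazine's centre; 96 mm above the worktop when up. It moves straight down.
- plunger (a joint): Travel of the plunger in m: 0 up, 0.022 fully down at its hard stop. A spring pushes it up again (about 3 N at the top, 6 N at the bottom; moving the disc adds 1 to 3 N). Through a hidden crank it drives a pusher blade about twice as far under the stack: the lowest disc comes out only when the plunger goes practically all the way down, and when the plunger is back up the next disc drops down, so each full press brings out one disc.
- exit_point (a point): Point on the worktop, 43 mm in front of the magazine's centre, about where the middle of the disc lies after it has come out (a few mm more or less). It is 22 mm in front of the magazine's front face.
- disc0: Loose aluminium disc, 32 mm across, 12 mm thick, about 20 g, at first the lowest in the magazine: the one that comes out. Origin at the centre of its underside, z its axis. It slides on the bare worktop.
- disc1: Like disc0, at first the second from below; stays in the magazine (drops to the bottom). Origin at the centre of its underside.
- disc2: Like disc0, at first the third from below; stays in the magazine.
- disc3: Like disc0, at first the topmost; stays in the magazine.
- round_label: Round white paper label 84 mm across, stuck flat on the worktop to one side of the feeder's exit, left or right; origin at its centre. It has no height to catch on.
- square_label: Square white paper label 80 x 80 mm, stuck flat on the worktop on the other side; origin at its centre. Not to be used.
- tape: Loose roll of masking tape lying flat, 82 mm across, 24 mm high, origin at the centre of its underside; a bystander beside the feeder.
- weight: Loose slotted steel weight, 63 mm across, 36 mm high, origin at the centre of its underside; a bystander beside the feeder.
- marker: Loose marker pen, 135 mm long along its y axis, 20 mm high, origin at the centre of its underside; a bystander in front of the feeder's exit, on the robot's side.
There are look-alikes about, which are no part of the job. Of the things that look like the feeder, the middle-sized one is meant.

How it is judged:
On the way, in this order (a step that is already met when the one before it is completed fails the run):
1. the plunger is pressed all the way down (value of joint plunger above 0.0195 m), for 0.05 s.
2. the plunger is back up, one disc lies out in front of the magazine, and the next has dropped down (value of joint plunger below 0.003 m and x of disc0 in the frame of feeder below -0.033 m and horizontal distance between disc1 and feeder below 0.006 m and height (world z) of disc1 below 0.003 m), for 0.1 s.
At the end, for the whole second after the job is handed in: The dispensed disc lies flat and at rest on the worktop, wholly on the round label (its centre within 27 mm of the label's centre, so that it may overhang the edge by 1 mm at most); the plunger is up (within 3 mm) and the other three discs are in the magazine (centres within 6 mm of its axis) (horizontal distance between disc0 and round_label below 0.027 m and height (world z) of disc0 below 0.003 m and angle between disc0's own z axis and vertical below 0.1 rad and linear speed of disc0 below 0.01 m/s and value of joint plunger below 0.003 m and horizontal distance between each of disc1, disc2, disc3 and feeder below 0.006 m); the robot touches nothing.
It fails at once if the disc is lifted or tipped up off the worktop (more than 10 mm, or more than 0.5 rad) (height (world z) of disc0 above 0.01 m or angle between disc0's own z axis and vertical above 0.5 rad).
It fails at once if a second disc leaves the magazine (its centre more than 20 mm from the axis) or a disc is lifted out at the top (horizontal distance between any of disc1, disc2, disc3 and feeder above 0.02 m or height (world z) of disc3 above 0.046 m).
It fails at once if the tape roll, the weight or the marker is moved by more than 15 mm (distance of any of tape, weight, marker from where it was at the start of the episode above 0.015 m).
It also fails if it takes over 48 s, if anything falls off the work surface, if the arm or the gripper's body presses on something with over 40 N, if the wrist force passes 120 N, or if a joint passes its speed limit or range.

## Working session

There is one attempt and no reset: what is moved stays moved. The work goes in short steps, Python scripts to look and compute and a tool call to move; the robot and the scene stay as the last step left them, time stands still between calls to the robot, and variables do not carry over. Pictures are saved under pics/ and viewed, and the job is handed in when it is done.

Besides the shell and the picture viewer there is one more tool, called after "Request:" by a JSON object that holds its "fn" and its "kwargs". servo_tool: Moves the arm, as the interface text tells. Scaled input: -1 to 1 covers 10 cm each way for a shift and 30 degrees each way for a turn. Its arguments: {"type":"object","properties":{"moves":{"type":"array","items":{"type":"array","items":{"type":"number"}}},"fingers":{"type":"number"},"force":{"type":"number"}},"required":["moves"]}

```bash
mkdir -p pics; ls
python3 - <<'E'
from bench import *
import cv2,numpy as np
print(read_state(), tcp_to_grasp)
for n in ["scene","top"]:
    d=get_image(n); cv2.imwrite(f"pics/{n}0.png",cv2.resize(d["img"][:,:,::-1],(800,600),interpolation=cv2.INTER_CUBIC))
    np.savez(f"{n}0.npz",**d); print(n,d["mtx"],d["xyz"],d["rotation"])
E
```

```text
pics
{'time_s': 0.0, 'q': array([-1.19198074e+00,  3.14216909e-01, -4.81007287e-02,  1.21020692e+00,
       -3.55512016e-05,  1.57081897e+00]), 'qvel': array([ 5.73089108e-04, -1.07552759e-03, -5.74133580e-05,  1.34170293e-04,
       -1.99896926e-03,  3.64198434e-04]), 'joint_torque': array([-7.03271689e-04, -5.39597118e+01,  3.39743400e+01,  1.92154746e-02,
       -2.55541936e-04, -1.08495084e-05]), 'tcp_pos': array([ 0.22166151, -0.55691429,  0.23043055]), 'orientation': array([ 0.39725834,  0.58570464, -0.39659319,  0.58467917]), 'force': array([ 0.31372041, -0.25483816, -0.59572556]), 'ft_torque': array([-0.03840048,  0.0437983 ,  0.00204022]), 'opening': 0.08543533033727871} 0.0187
scene [[453.50332648   0.         257.19296885]
 [  0.         453.50332648 189.38466725]
 [  0.           0.           1.        ]] [ 0.29613604 -0.48317461  0.68759131] [ 0.9052627  -0.21715413  0.08754894 -0.35451194]
top [[402.0137331    0.         254.60583428]
 [  0.         402.0137331  194.62888218]
 [  0.           0.           1.        ]] [0.431443   0.03947008 0.99220629] [ 0.71190604 -0.69848848  0.05693795 -0.04540605]
```

View pics/scene0.png

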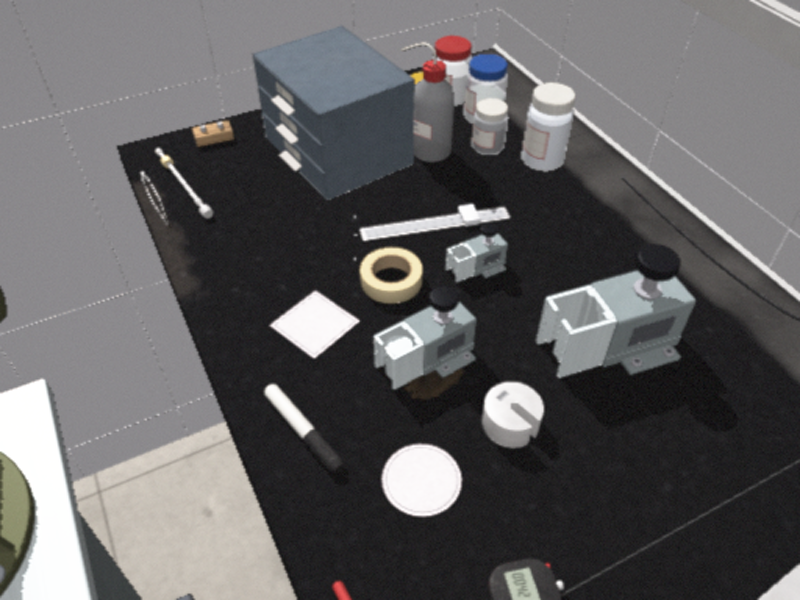

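View pics/top0.png

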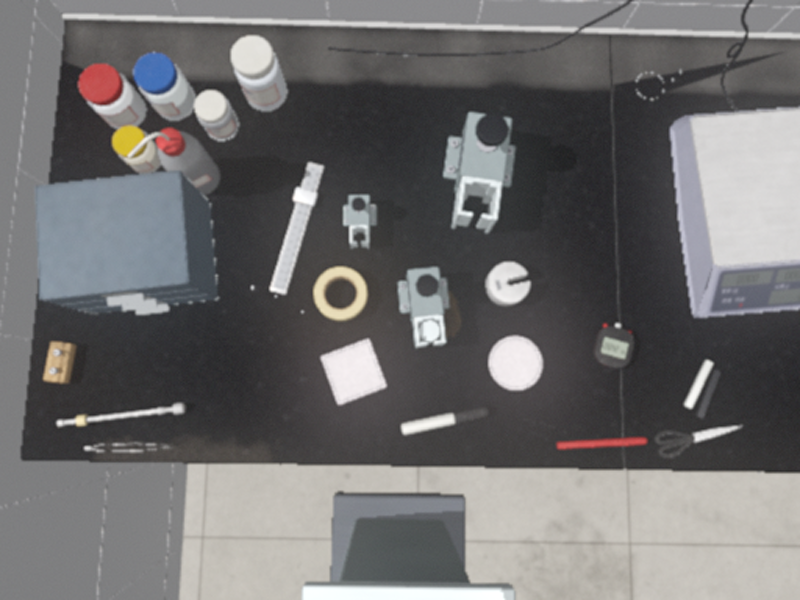

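The three look-alikes in the enlarged top view are the small feeder (358,222), the middle-sized one (426,300, with discs visible) and the large one (482,170). I choose the middle one. Labels: round at (516,362), square at (353,371). I'll check a close crop and measure.

```bash
cat > h.py <<'E'
import numpy as np,cv2
from scipy.spatial.transform import Rotation as R
def load(n): return dict(np.load(n))
def cloud(d,rot=None,xyz=None):
    z=d["range_z"].astype(float);K=d["mtx"];v,u=np.mgrid[:z.shape[0],:z.shape[1]]
    p=np.stack([(u-K[0,2])/K[0,0]*z,(v-K[1,2])/K[1,1]*z,z],-1)
    r=R.from_quat(d["rotation"]).as_matrix()
    return p@r.T+d["xyz"]
def plane(d,u,v,h=0.):
    K=d["mtx"];r=R.from_quat(d["rotation"]).as_matrix()@np.array([(u-K[0,2])/K[0,0],(v-K[1,2])/K[1,1],1])
    return d["xyz"]+r*(h-d["xyz"][2])/r[2]
def proj(d,P):
    r=R.from_quat(d["rotation"]).as_matrix(); c=(np.atleast_2d(P)-d["xyz"])@r; q=c@d["mtx"].T; return q[:,:2]/q[:,2:]
E
python3 - <<'E'
from h import *
for n in ["top","scene"]:
    d=load(n+"0.npz"); P=cloud(d)
    pts=[(516,362),(353,371),(430,330),(428,284),(340,293),(508,284)] if n=="top" else [(421,480),(315,323),(400,342),(445,297)]
    for u,v in pts:
        u/=1.5625;v/=1.5625; print(n,u,v,P[int(v),int(u)].round(4), plane(d,u,v).round(4))
d=load("top0.npz");c=d["img"][160:235,240:310,::-1];cv2.imwrite("pics/crop_top.png",cv2.resize(c,None,fx=8,fy=8,interpolation=cv2.INTER_CUBIC))
d=load("scene0.npz");c=d["img"][180:255,230:310,::-1];cv2.imwrite("pics/crop_scene.png",cv2.resize(c,None,fx=8,fy=8,interpolation=cv2.INTER_CUBIC))
E
```

```text
top 330.24 231.68 [ 0.4892 -0.1626  0.0034] [ 0.4877 -0.1639  0.    ]
top 225.92 237.44 [0.4698 0.0952 0.002 ] [0.4688 0.093  0.    ]
top 275.2 211.2 [ 0.5312 -0.0236  0.0485] [ 0.5358 -0.0273  0.    ]
top 273.92 181.76 [ 0.594  -0.015   0.0979] [ 0.61   -0.0233  0.    ]
top 217.6 187.52 [0.5934 0.1187 0.0016] [0.5924 0.1172 0.    ]
top 325.12 181.76 [ 0.615  -0.1523 -0.0021] [ 0.6126 -0.1522  0.    ]
scene 269.44 307.2 [ 0.4851 -0.1637 -0.0005] [ 0.4855 -0.1646  0.    ]
scene 201.6 206.72 [ 4.684e-01  9.360e-02 -3.000e-04] [0.4687 0.0911 0.    ]
scene 256.0 218.88 [ 0.5345 -0.0187  0.048 ] [0.5513 0.0142 0.    ]
scene 284.8 190.08 [ 0.5894 -0.0199  0.0973] [0.6391 0.0555 0.    ]
```

View pics/crop_top.png

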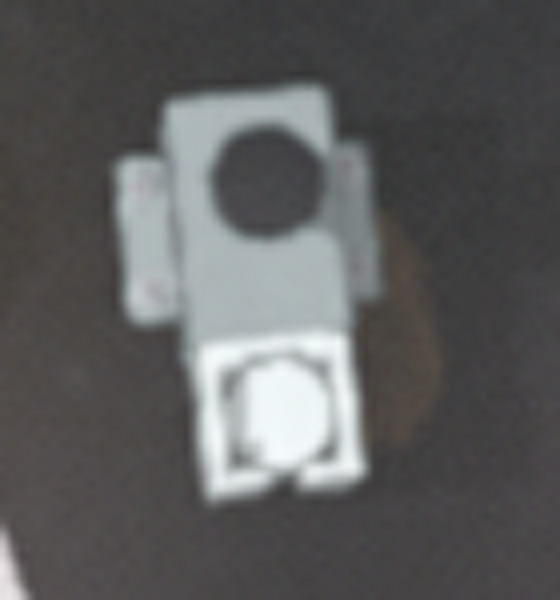

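View pics/crop_scene.png

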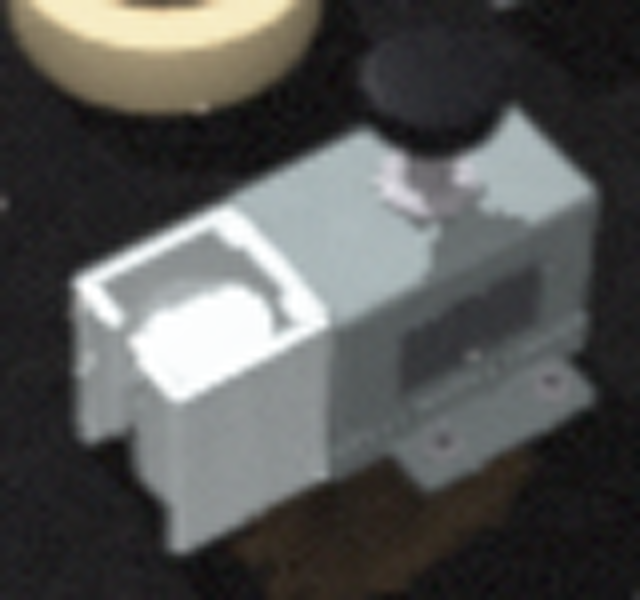

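The crops show the middle feeder: knob at crop (267,181), magazine top corners (198,345), (352,335), (367,478), (207,500), and a stack of discs in the slot.

Run:
```python
from h import *
d=load("top0.npz");s=load("scene0.npz")
f=lambda x,y,h:plane(d,(x+.5)/8-.5+240,(y+.5)/8-.5+160,h)
g=lambda x,y,h:plane(s,(x+.5)/8-.5+230,(y+.5)/8-.5+180,h)
k=f(267,181,.096); c=[f(*p,.058) for p in [(198,345),(352,335),(367,478),(207,500)]]
print("knob",k,g(435,75,.096)); m=np.mean(c,0);print("mag",m, np.round(c,4))
b=[f(163,100,.058),f(330,87,.058)];print("back",np.round(b,4))
print("mag scene",[g(*p,.058).round(4) for p in [(75,282),(232,207),(328,325),(180,402)]])
v=k-m;print("dist",np.hypot(*v[:2]),"ang",np.degrees(np.arctan2(v[1],v[0])))
mid=np.mean(b,0)-m;print(np.hypot(*mid[:2]),np.degrees(np.arctan2(mid[1],mid[0])))
# labels by threshold
for n,e in(("top",d),("scene",s)):
    w=(e["img"].min(2)>170).astype(np.uint8)
    nn,l,st,ce=cv2.connectedComponentsWithStats(w)
    for i in range(1,nn):
        if 100<st[i,4]<6000: print(n,st[i],plane(e,*ce[i])[:2].round(4))
# height clouds of tape, weight
P=cloud(d).reshape(-1,3)
for nm,(x0,x1,y0,y1,z0,z1) in dict(tape=(.53,.66,.06,.18,.015,.04),weight=(.53,.66,-.2,-.09,.02,.05),marker=(.36,.45,-.15,.06,.008,.03),knob=(.55,.63,-.06,.03,.085,.11)).items():
    q=P[(P[:,0]>x0)&(P[:,0]<x1)&(P[:,1]>y0)&(P[:,1]<y1)&(P[:,2]>z0)&(P[:,2]<z1)]
    print(nm,len(q),q.min(0).round(3),q.max(0).round(3),q.mean(0).round(4))
```

```text
knob [ 0.59165321 -0.01503712  0.096     ] [ 0.59122363 -0.01658321  0.096     ]
mag [ 0.52937504 -0.02222513  0.058     ] [[ 0.5493  0.0023  0.058 ]
 [ 0.5531 -0.0428  0.058 ]
 [ 0.5112 -0.0475  0.058 ]
 [ 0.5039 -0.0009  0.058 ]]
back [[ 0.6221  0.0137  0.058 ]
 [ 0.6271 -0.0357  0.058 ]]
mag scene [array([ 0.5067, -0.0055,  0.058 ]), array([ 0.5484, -0.0016,  0.058 ]), array([ 0.5516, -0.0421,  0.058 ]), array([ 0.5125, -0.0465,  0.058 ])]
dist 0.06269161647174425 ang 6.583823420060858
0.09592509918204088 6.723537222827452
top [  40    9  330   11 1006] [1.0594 0.1694]
top [372  18 105   6 309] [ 1.0593 -0.423 ]
top [479  20  33   5 102] [ 1.059  -0.6149]
top [148  23  30  33 673] [0.9881 0.2778]
top [ 91  48  28  19 201] [0.9234 0.4098]
top [ 58  52  27  21 191] [0.9057 0.4983]
top [124  58  21  21 324] [0.9047 0.3443]
top [298  73  19  24 127] [ 0.863  -0.0981]
top [429  83  16 117 337] [ 0.7281 -0.4387]
top [ 80  85  21  20 119] [0.8246 0.4523]
top [173 104  34  84 895] [0.6975 0.1923]
top [290 112  31  30 370] [ 0.7589 -0.1038]
top [220 132  16  24 190] [0.7119 0.0975]
top [31
[... 999 characters left out ...]
 [0.1244 0.0005]
scene [310 245  38  31 821] [ 0.6243 -0.1282]
scene [170 246  30  33 343] [ 0.3909 -0.0159]
scene [ 62 271  85  42 973] [ 0.2461 -0.0097]
scene [ 245  284   50   46 1819] [ 0.4856 -0.164 ]
scene [ 47 304  15  16 156] [ 0.1647 -0.0099]
scene [ 50 317  21  37 280] [ 0.1672 -0.0495]
scene [486 362  26  22 305] [ 0.744 -0.423]
scene [324 364  21  20 166] [ 0.5191 -0.3071]
tape 556 [0.549 0.075 0.016] [0.63  0.156 0.03 ] [0.5895 0.1162 0.0244]
weight 522 [ 0.578 -0.177  0.02 ] [ 0.64  -0.113  0.042] [ 0.6082 -0.1432  0.0362]
marker 410 [ 0.376 -0.117  0.01 ] [0.418 0.016 0.024] [ 0.3975 -0.0499  0.0168]
knob 174 [ 0.576 -0.031  0.088] [0.608 0.001 0.101] [ 0.5915 -0.0145  0.0968]
```

```bash
cat >> h.py <<'E'
def plan(target,st,yawz=None):
    M=R.from_quat(st["orientation"]).as_matrix()
    dl=np.array(target)-st["tcp_pos"]
    print("t",round(st["time_s"],2),"tcp",st["tcp_pos"].round(4),"F",st["force"].round(1),"open",round(st["opening"],4),"q",st["q"].round(2))
    print("tool axes x,y,z:",M.T.round(3).tolist()); print("shift tool units(0.1m):",(M.T@dl/0.1).round(3), "world",dl.round(4))
E
python3 - <<'E'
from h import *
from bench import *
s=read_state();plan([.5915,-.0155,.15],s)
d=get_image("wrist");print(d["mount"].round(3));cv2.imwrite("pics/w0.png",d["img"][:,:,::-1])
E
```

```text
t 0.1 tcp [ 0.2217 -0.557   0.2305] F [-0.4  0.4 -0.1] open 0.0854 q [-1.19  0.31 -0.05  1.21  0.    1.57]
tool axes x,y,z: [[-0.001, 0.001, -1.0], [0.929, 0.37, 0.0], [0.37, -0.929, -0.002]]
shift tool units(0.1m): [ 0.811  5.438 -3.662] world [ 0.3698  0.5415 -0.0805]
[[ 0.001 -0.295  0.955 -0.143]
 [ 0.001 -0.955 -0.295  0.076]
 [ 1.     0.002 -0.    -0.   ]
 [ 0.     0.     0.     1.   ]]
```

View pics/w0.png

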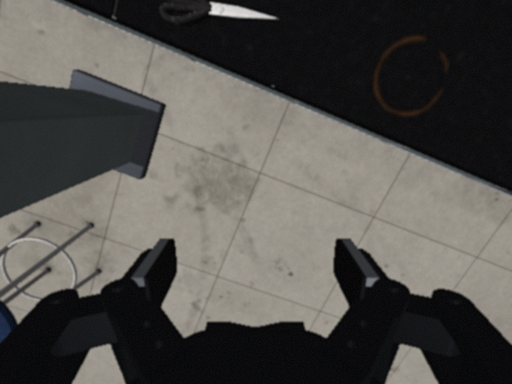

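Request:
{"fn": "servo_tool", "kwargs": {"moves": [[0,0.3,-0.2,0],[0,0.3,-0.2,0],[0,0.3,-0.2,0],[0,0.3,-0.2,0],[0,0.3,-0.2,0],[0,0.3,-0.2,0],[0,0.3,-0.2,0],[0,0.3,-0.2,0]], "fingers": 0}}

```text
time_s: 0.95
tcp_pos: [0.388, -0.3143, 0.2277]
orientation: [0.4, 0.585, -0.399, 0.582]
force: [1.0, -0.3, -0.4]
opening: 0.0
```

Request:
{"fn": "servo_tool", "kwargs": {"moves": [[0,0.36,-0.24,0],[0,0.36,-0.24,0],[0,0.36,-0.24,0],[0,0.36,-0.24,0],[0,0.36,-0.24,0],[0,0.36,-0.24,0],[0,0.36,-0.24,0],[0,0.2,-0.14,0]]}}

```text
time_s: 1.75
tcp_pos: [0.5816, -0.0327, 0.2267]
orientation: [0.4, 0.585, -0.399, 0.582]
force: [-0.9, -0.1, 0.6]
opening: 0.0002
```

Request:
{"fn": "servo_tool", "kwargs": {"moves": [[0,0,0,0.24],[0,0,0,0.24],[0,0,0,0.24],[0,0,0,0],[0.2,0,0,0],[0.2,0,0,0],[0.2,0,0,0],[0,0,0,0]]}}

```text
time_s: 2.55
tcp_pos: [0.5828, -0.0274, 0.1629]
orientation: [0.5, 0.502, -0.5, 0.497]
force: [-0.2, -0.2, 0.3]
opening: -0.0002
```

Run:
```python
from h import *
from bench import *
s=read_state();plan([.5915,-.0155,.12],s)
for n in ["wrist","scene"]:
    d=get_image(n);cv2.imwrite(f"pics/{n}1.png",d["img"][:,:,::-1])
```

```text
t 2.55 tcp [ 0.5828 -0.0274  0.1629] F [-0.2 -0.2  0.3] open -0.0002 q [-0.05  0.32 -0.19  1.06  0.    3.09]
tool axes x,y,z: [[-0.006, 0.004, -1.0], [1.0, -0.0, -0.006], [-0.0, -1.0, -0.004]]
shift tool units(0.1m): [ 0.429  0.09  -0.118] world [ 0.0087  0.0119 -0.0429]
```

View pics/wrist1.png

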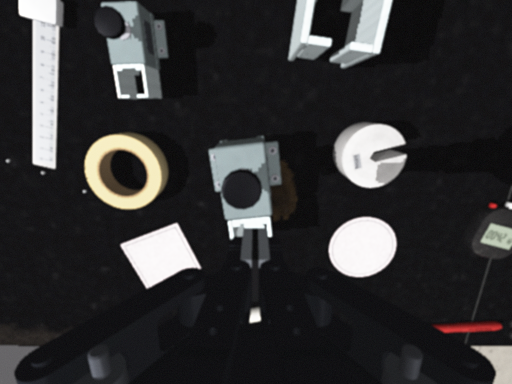

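View pics/scene1.png

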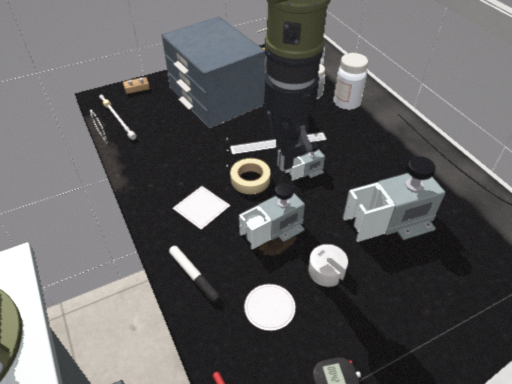

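The wrist view shows the fingers shut and the middle feeder's knob at (241,189) ahead of them. q6 is 3.09, close to its limit, so I turn the tool half round. That also puts the wrist camera on the robot's side.

Request:
{"fn": "servo_tool", "kwargs": {"moves": [[0,0,0,-0.25],[0,0,0,-0.25],[0,0,0,-0.25],[0,0,0,-0.25],[0,0,0,-0.25],[0,0,0,-0.25],[0,0,0,-0.25],[0,0,0,-0.25]]}}

```text
time_s: 3.45
tcp_pos: [0.5914, -0.0286, 0.1788]
orientation: [0.168, 0.682, -0.164, 0.692]
force: [0.6, -0.3, 0.2]
opening: -0.0002
```

Request:
{"fn": "servo_tool", "kwargs": {"moves": [[0,0,0,-0.25],[0,0,0,-0.25],[0,0,0,-0.25],[0,0,0,-0.25],[0,0,0,-0.25],[0,0,0,-0.25],[0,0,0,-0.25],[0,0,0,-0.25]]}}

```text
time_s: 4.25
tcp_pos: [0.5986, -0.0296, 0.1934]
orientation: [-0.221, 0.661, 0.215, 0.684]
force: [0.0, -0.2, 0.2]
opening: 0.0001
```

Request:
{"fn": "servo_tool", "kwargs": {"moves": [[0,0,0,-0.25],[0,0,0,-0.25],[0,0,0,-0.25],[0,0,0,-0.25],[0,0,0,-0.25],[0,0,0,-0.25],[0,0,0,-0.25],[0,0,0,-0.25]]}}

```text
time_s: 5.05
tcp_pos: [0.6053, -0.0307, 0.2082]
orientation: [0.551, -0.447, -0.524, -0.471]
force: [0.3, 0.1, -0.9]
opening: -0.0003
```

Run:
```python
from h import *
from bench import *
s=read_state();plan([.5915,-.0155,.12],s)
```

```text
t 5.05 tcp [ 0.6053 -0.0307  0.2082] F [ 0.3  0.1 -0.9] open -0.0003 q [-0.05  0.29 -0.13  1.09  0.   -0.21]
tool axes x,y,z: [[0.052, 0.001, -0.999], [-0.986, -0.157, -0.052], [-0.156, 0.988, -0.007]]
shift tool units(0.1m): [0.874 0.158 0.178] world [-0.0138  0.0152 -0.0882]
```

Request:
{"fn": "servo_tool", "kwargs": {"moves": [[0,0,0,0.15],[0,0,0,0.15],[0,0,0,0],[0.2,0.05,0.05,0],[0.2,0.06,0.05,0],[0.2,0.06,0.05,0],[0,0,0,0],[0,0,0,0]]}}

```text
time_s: 5.85
tcp_pos: [0.5983, -0.0164, 0.1582]
orientation: [0.521, -0.479, -0.485, -0.514]
force: [0.6, -0.1, -0.1]
opening: -0.0003
```

Run:
```python
from h import *
from bench import *
s=read_state();plan([.5915,-.0155,.11],s)
for n in ["wrist","top"]:
    d=get_image(n);cv2.imwrite(f"pics/{n}2.png",d["img"][:,:,::-1])
```

```text
t 5.85 tcp [ 0.5983 -0.0164  0.1582] F [ 0.6 -0.1 -0.1] open -0.0003 q [-0.03  0.29 -0.25  0.96  0.   -0.04]
tool axes x,y,z: [[0.07, 0.0, -0.998], [-0.997, -0.014, -0.07], [-0.014, 1.0, -0.001]]
shift tool units(0.1m): [0.476 0.102 0.01 ] world [-0.0068  0.0009 -0.0482]
```

View pics/wrist2.png

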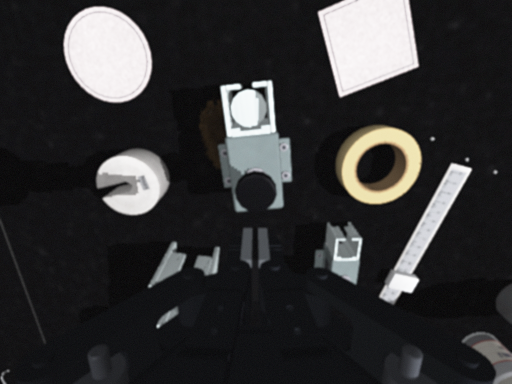

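The wrist view from the robot's side shows the knob at (256,190), the round label at upper left and the magazine at (248,107). The tool has drifted and tilted about 4°, so I test how it behaves with no motion.

Request:
{"fn": "servo_tool", "kwargs": {"moves": [[0,0,0,0],[0,0,0,0],[0,0,0,0],[0,0,0,0],[0,0,0,0],[0,0,0,0],[0,0,0,0],[0,0,0,0]]}}

```text
time_s: 6.75
tcp_pos: [0.6011, -0.0173, 0.1617]
orientation: [0.522, -0.478, -0.484, -0.515]
force: [-0.2, 0.2, -0.4]
opening: 0.0002
```

Run:
```python
from h import *
from bench import *
s=read_state();plan([.5915,-.0155,.11],s); print(s["qvel"].round(4),s["q"].round(4))
```

```text
t 6.75 tcp [ 0.6011 -0.0173  0.1617] F [-0.2  0.2 -0.4] open 0.0002 q [-0.03  0.29 -0.25  0.96  0.   -0.04]
tool axes x,y,z: [[0.075, -0.0, -0.997], [-0.997, -0.013, -0.075], [-0.013, 1.0, -0.001]]
shift tool units(0.1m): [0.508 0.134 0.019] world [-0.0096  0.0018 -0.0517]
[-0.0013  0.0001 -0.0016  0.0007  0.0004  0.0015] [-0.0298  0.2887 -0.2458  0.961   0.002  -0.0428]
```

Request:
{"fn": "servo_tool", "kwargs": {"moves": [[0.1,0.023,0.003,0],[0.1,0.023,0.003,0],[0.1,0.023,0.003,0],[0.1,0.023,0.003,0],[0.1,0.023,0.003,0],[0.1,0.023,0.003,0],[0,0,0,0],[0,0,0,0]]}}

```text
time_s: 7.55
tcp_pos: [0.5902, -0.0154, 0.0942]
orientation: [0.522, -0.478, -0.484, -0.515]
force: [-0.9, 0.2, 3.7]
opening: 0.0002
```

Run:
```python
from h import *
from bench import *
s=read_state();plan([.594,-.0155,.075],s); print(s["qvel"].round(4),s["q"].round(4))
for n in ["wrist","scene"]:
    d=get_image(n);cv2.imwrite(f"pics/{n}3.png",d["img"][:,:,::-1])
```

```text
t 7.55 tcp [ 0.5902 -0.0154  0.0942] F [-0.9  0.2  3.7] open 0.0002 q [-0.03  0.33 -0.36  0.81  0.   -0.04]
tool axes x,y,z: [[0.074, -0.0, -0.997], [-0.997, -0.013, -0.074], [-0.013, 1.0, -0.001]]
shift tool units(0.1m): [ 0.194 -0.024 -0.001] world [ 0.0038 -0.0001 -0.0192]
[-0.0013  0.005  -0.0055 -0.0121 -0.0011  0.0018] [-0.0271  0.3263 -0.3604  0.8102  0.0018 -0.0403]
```

View pics/wrist3.png

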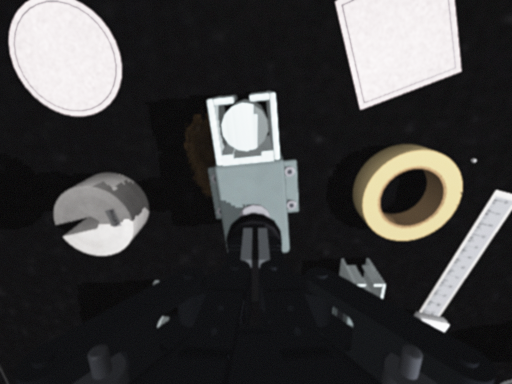

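View pics/scene3.png

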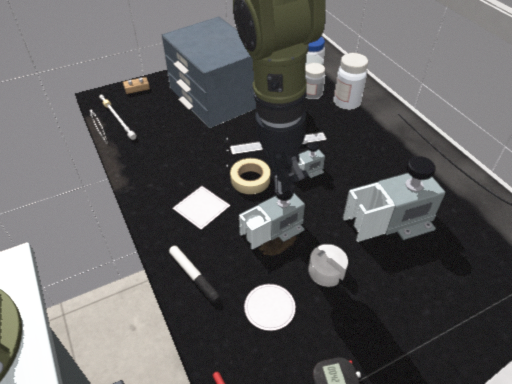

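The fingertips rest on the knob (contact at 3.7 N). Now the press.

Request:
{"fn": "servo_tool", "kwargs": {"moves": [[0.04,0,0,0],[0.04,0,0,0],[0.04,0,0,0],[0.03,0,0,0],[0.02,0,0,0],[0.01,0,0,0],[0.01,0,0,0],[0.01,0,0,0]]}}

```text
time_s: 8.45
tcp_pos: [0.5905, -0.0154, 0.0785]
orientation: [0.522, -0.478, -0.484, -0.515]
force: [-3.3, -0.5, 6.0]
opening: 0.0002
```

Request:
{"fn": "servo_tool", "kwargs": {"moves": [[0.02,0,0,0],[0.02,0,0,0],[0.02,0,0,0],[0.02,0,0,0],[0.02,0,0,0],[0.02,0,0,0],[0.02,0,0,0],[0.02,0,0,0]]}}

```text
time_s: 9.25
tcp_pos: [0.5907, -0.0154, 0.0742]
orientation: [0.522, -0.477, -0.483, -0.516]
force: [-9.3, 0.6, 18.7]
opening: 0.0
```

Request:
{"fn": "servo_tool", "kwargs": {"moves": [[0.03,0,0,0],[0.03,0,0,0],[0.03,0,0,0],[0.03,0,0,0],[0.03,0,0,0],[0.03,0,0,0],[0.03,0,0,0],[0.03,0,0,0]]}}

```text
time_s: 10.05
tcp_pos: [0.5907, -0.0154, 0.0741]
orientation: [0.524, -0.475, -0.481, -0.517]
force: [-12.4, -0.2, 27.1]
opening: 0.0003
```

Run:
```python
from h import *
from bench import *
s=read_state();plan([.594,-.0155,.075],s)
d=get_image("wrist");cv2.imwrite(f"pics/wrist4.png",d["img"][:,:,::-1])
```

```text
t 10.05 tcp [ 0.5907 -0.0154  0.0741] F [-12.4  -0.2  27.1] open 0.0003 q [-0.03  0.34 -0.4   0.75  0.   -0.04]
tool axes x,y,z: [[0.085, -0.0, -0.996], [-0.996, -0.013, -0.085], [-0.013, 1.0, -0.001]]
shift tool units(0.1m): [-0.006 -0.033 -0.001] world [ 0.0033 -0.0001  0.0009]
```

View pics/wrist4.png

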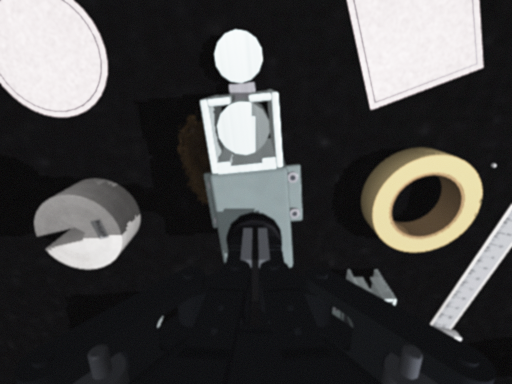

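The disc is out at (239,55) in front of the pusher, and the height stayed the same as the force rose, so this is the hard stop. Now up.

Request:
{"fn": "servo_tool", "kwargs": {"moves": [[-0.05,0,0,0],[-0.1,0,0,0],[-0.1,0,0,0],[-0.1,0,0,0],[-0.1,0,0,0],[-0.1,0,0,0],[-0.1,0,0,0],[0,0,0,0]]}}

```text
time_s: 10.9
tcp_pos: [0.5862, -0.0155, 0.1462]
orientation: [0.525, -0.474, -0.48, -0.518]
force: [0.5, 0.5, -0.2]
opening: 0.0003
```

Run:
```python
from h import *
from bench import *
s=read_state();plan([.485,.02,.1],s); print(s["q"].round(3))
for n in ["wrist","scene","top"]:
    d=get_image(n);cv2.imwrite(f"pics/{n}5.png",d["img"][:,:,::-1]); 
    if n=="wrist":
        T=np.eye(4);T[:3,:3]=R.from_quat(s["orientation"]).as_matrix();T[:3,3]=s["tcp_pos"];T=T@d["mount"];d["xyz"]=T[:3,3];d["rotation"]=R.from_matrix(T[:3,:3]).as_quat()
    np.savez(n+"5.npz",**d)
```

```text
t 10.9 tcp [ 0.5862 -0.0155  0.1462] F [ 0.5  0.5 -0.2] open 0.0003 q [-0.03  0.26 -0.32  0.9   0.   -0.04]
tool axes x,y,z: [[0.089, -0.0, -0.996], [-0.996, -0.013, -0.089], [-0.013, 1.0, -0.001]]
shift tool units(0.1m): [0.37  1.044 0.368] world [-0.1012  0.0355 -0.0462]
[-0.028  0.262 -0.32   0.9    0.002 -0.04 ]
```

View pics/wrist5.png

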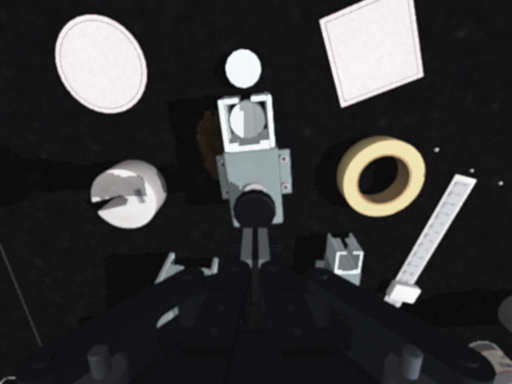

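View pics/scene5.png

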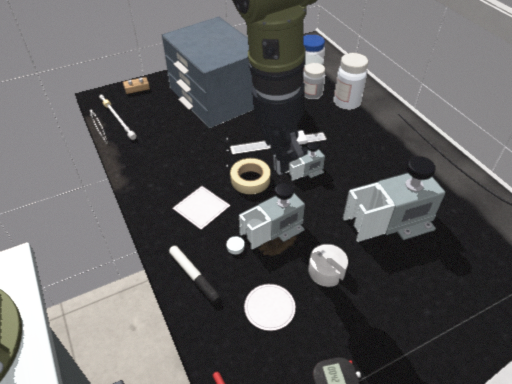

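The knob is back up at (254,208). The disc lies at wrist (243,68) / scene (235,245), and the round label at wrist (101,63). Locating the disc precisely:

Run:
```python
from h import *
w=load("wrist5.npz");s=load("scene5.npz");t=load("top5.npz")
print("disc wrist",plane(w,243,68,.012).round(4),"scene",plane(s,235,244,.012).round(4))
print("label wrist",plane(w,101,63).round(4),"scene",plane(s,270,307).round(4))
print("knob wrist",plane(w,254,208,.096).round(4),cloud(w)[215,254].round(4))
for n,e,b in(("w",w,(215,40,275,92)),("s",s,(222,230,250,258))):
    m=np.zeros(e["img"].shape[:2],np.uint8);m[b[1]:b[3],b[0]:b[2]]=(e["img"].min(2)>130)[b[1]:b[3],b[0]:b[2]]
    nn,l,st,ce=cv2.connectedComponentsWithStats(m)
    for i in range(1,nn):
        if st[i,4]>40: print(n,st[i],plane(e,*ce[i],.012).round(4))
```

```text
disc wrist [ 0.4881 -0.0273  0.012 ] scene [ 0.4859 -0.0297  0.012 ]
label wrist [ 0.4852 -0.1621  0.    ] scene [ 0.4865 -0.1647  0.    ]
knob wrist [ 0.5887 -0.0157  0.096 ] [ 0.5948 -0.0156  0.0958]
w [ 225   49   36   39 1086] [ 0.4881 -0.0275  0.012 ]
s [241 230   9   9  41] [ 0.5148 -0.0146  0.012 ]
s [226 236  19  18 246] [ 0.4854 -0.0303  0.012 ]
```

Request:
{"fn": "servo_tool", "kwargs": {"moves": [[0,0.14,0.05,0],[0,0.14,0.05,0],[0,0.14,0.05,0],[0.04,0.14,0.05,0],[0.04,0.14,0.05,0],[0.04,0.14,0.05,0],[0.04,0.14,0.05,0],[0,0,0,0]]}}

```text
time_s: 11.85
tcp_pos: [0.4809, 0.0191, 0.1131]
orientation: [0.522, -0.478, -0.483, -0.516]
force: [-0.2, -0.9, -0.0]
opening: 0.0004
```

Run:
```python
from h import *
from bench import *
s=read_state();plan([.485,.02,.03],s)
```

```text
t 11.85 tcp [0.4809 0.0191 0.1131] F [-0.2 -0.9 -0. ] open 0.0004 q [ 0.04  0.12 -0.59  0.79 -0.    0.03]
tool axes x,y,z: [[0.077, -0.0, -0.997], [-0.997, -0.012, -0.077], [-0.012, 1.0, -0.001]]
shift tool units(0.1m): [0.831 0.023 0.009] world [ 0.0041  0.0009 -0.0831]
```

Request:
{"fn": "servo_tool", "kwargs": {"moves": [[0.1,0.003,0,0],[0.1,0.003,0,0],[0.1,0.003,0,0],[0.1,0.003,0,0],[0.1,0.003,0,0],[0.1,0.003,0,0],[0.1,0.003,0,0],[0,0,0,0]]}}

```text
time_s: 12.65
tcp_pos: [0.4866, 0.0182, 0.0359]
orientation: [0.522, -0.478, -0.483, -0.516]
force: [-1.1, -0.2, 0.5]
opening: -0.0001
```

Run:
```python
from h import *
from bench import *
s=read_state();plan([.485,.02,.006],s)
d=get_image("wrist");cv2.imwrite(f"pics/wrist6.png",d["img"][:,:,::-1])
```

```text
t 12.65 tcp [0.4866 0.0182 0.0359] F [-1.1 -0.2  0.5] open -0.0001 q [ 0.04  0.22 -0.67  0.61 -0.    0.03]
tool axes x,y,z: [[0.076, -0.001, -0.997], [-0.997, -0.011, -0.076], [-0.011, 1.0, -0.002]]
shift tool units(0.1m): [0.297 0.039 0.018] world [-0.0016  0.0018 -0.0299]
```

View pics/wrist6.png

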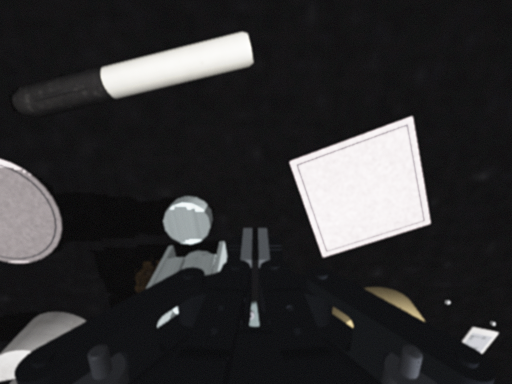

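The wrist view shows the disc at (188,220), fingertips at (256,240) beside it with a gap, and the marker well away. Going down further.

Request:
{"fn": "servo_tool", "kwargs": {"moves": [[0.05,0.01,0,0],[0.05,0.01,0,0],[0.05,0.01,0,0],[0.05,0.01,0,0],[0.04,0.005,0,0],[0.02,0,0,0],[0,0,0,0],[0,0,0,0]]}}

```text
time_s: 13.5
tcp_pos: [0.4855, 0.0183, 0.0092]
orientation: [0.523, -0.477, -0.482, -0.516]
force: [-0.7, 0.2, -0.8]
opening: -0.0
```

Run:
```python
from h import *
from bench import *
s=read_state();plan([.485,-.005,.006],s)
```

```text
t 13.5 tcp [0.4855 0.0183 0.0092] F [-0.7  0.2 -0.8] open -0.0 q [ 0.04  0.26 -0.7   0.54 -0.    0.03]
tool axes x,y,z: [[0.079, -0.001, -0.997], [-0.997, -0.011, -0.079], [-0.011, 1.0, -0.002]]
shift tool units(0.1m): [ 0.031  0.01  -0.233] world [-0.0005 -0.0233 -0.0032]
```

Request:
{"fn": "servo_tool", "kwargs": {"moves": [[0.02,0,0,0],[0.02,0,0,0],[0,0,-0.05,0],[0,0,-0.05,0],[0,0,-0.05,0],[0,0,-0.05,0],[0,0,-0.02,0],[0,0,0,0]]}}

```text
time_s: 14.3
tcp_pos: [0.4869, -0.006, 0.0056]
orientation: [0.523, -0.477, -0.482, -0.517]
force: [0.3, 0.8, -0.1]
opening: -0.0001
```

Run:
```python
from h import *
from bench import *
s=read_state();plan([.485,-.1,.005],s)
d=get_image("wrist");cv2.imwrite(f"pics/wrist7.png",d["img"][:,:,::-1])
```

```text
t 14.3 tcp [ 0.4869 -0.006   0.0056] F [ 0.3  0.8 -0.1] open -0.0001 q [-0.01  0.26 -0.7   0.52  0.   -0.02]
tool axes x,y,z: [[0.081, -0.001, -0.997], [-0.997, -0.011, -0.081], [-0.011, 1.0, -0.001]]
shift tool units(0.1m): [ 0.005  0.029 -0.94 ] world [-0.0019 -0.094  -0.0006]
```

View pics/wrist7.png

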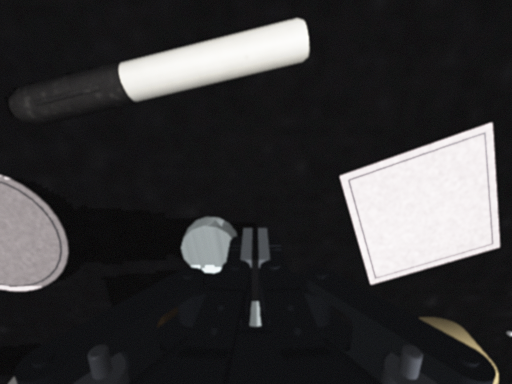

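The finger (256,245) is lined up with the disc (208,243), about touching. Pushing along -y.

Request:
{"fn": "servo_tool", "kwargs": {"moves": [[0,0.002,-0.05,0],[0,0.002,-0.06,0],[0,0.002,-0.06,0],[0,0.002,-0.06,0],[0,0.002,-0.06,0],[0,0.002,-0.06,0],[0,0.002,-0.04,0],[0,0,-0.02,0]]}}

```text
time_s: 15.15
tcp_pos: [0.4864, -0.0501, 0.0059]
orientation: [0.523, -0.476, -0.482, -0.517]
force: [-0.2, 0.3, 1.7]
opening: 0.0001
```

Run:
```python
from h import *
from bench import *
s=read_state();plan([.485,-.14,.005],s)
d=get_image("wrist");cv2.imwrite(f"pics/wrist8.png",d["img"][:,:,::-1])
d=get_image("scene");cv2.imwrite(f"pics/scene8.png",cv2.resize(d["img"][200:350,150:350,::-1],None,fx=4,fy=4)); np.savez("scene8.npz",**d)
```

```text
t 15.15 tcp [ 0.4864 -0.0501  0.0059] F [-0.2  0.3  1.7] open 0.0001 q [-0.11  0.27 -0.7   0.53  0.01 -0.12]
tool axes x,y,z: [[0.082, 0.0, -0.997], [-0.997, -0.011, -0.082], [-0.011, 1.0, -0.001]]
shift tool units(0.1m): [ 0.008  0.026 -0.899] world [-0.0014 -0.0899 -0.0009]
```

View pics/wrist8.png

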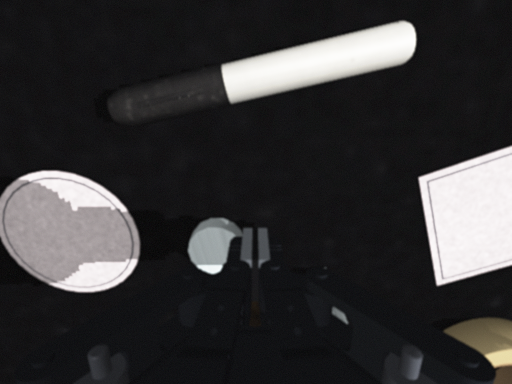

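View pics/scene8.png

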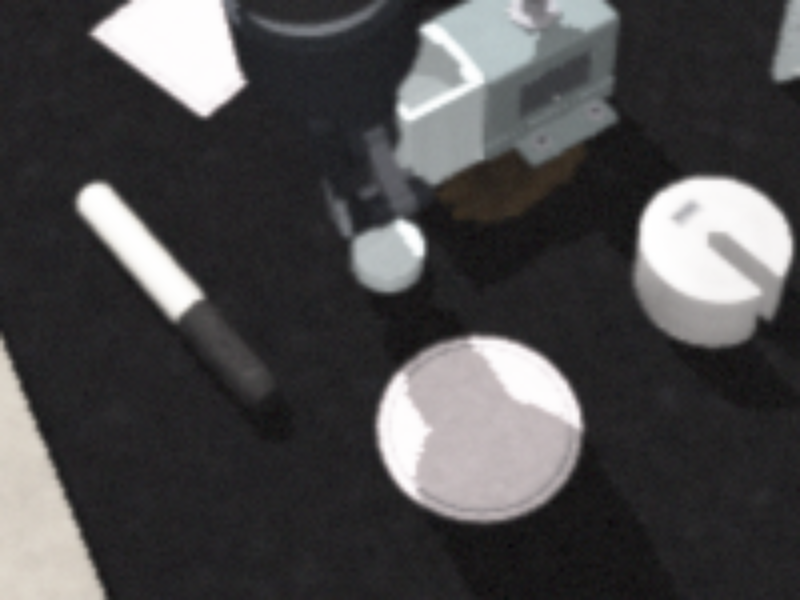

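The disc follows the fingertip squarely: wrist (215,245) against finger row 246, scene crop (388,250). I push on about 45 mm, then the rest.

Request:
{"fn": "servo_tool", "kwargs": {"moves": [[0,0.002,-0.05,0],[0,0.002,-0.06,0],[0,0.002,-0.06,0],[0,0.002,-0.06,0],[0,0.002,-0.06,0],[0,0.002,-0.06,0],[0,0.002,-0.05,0],[0,0,-0.02,0]]}}

```text
time_s: 16.05
tcp_pos: [0.4855, -0.0952, 0.0059]
orientation: [0.523, -0.476, -0.482, -0.517]
force: [-0.4, 1.7, 1.0]
opening: -0.0001
```

Run:
```python
from h import *
from bench import *
s=read_state();plan([.485,-.14,.005],s)
d=get_image("wrist");cv2.imwrite(f"pics/wrist9.png",d["img"][:,:,::-1])
d=get_image("scene");cv2.imwrite(f"pics/scene9.png",cv2.resize(d["img"][200:350,150:350,::-1],None,fx=4,fy=4)); np.savez("scene9.npz",**d)
f=lambda x,y,h:plane(d,(x+.5)/4-.5+150,(y+.5)/4-.5+200,h)
print("prev disc",f(388,250,.012))
```

```text
t 16.05 tcp [ 0.4855 -0.0952  0.0059] F [-0.4  1.7  1. ] open -0.0001 q [-0.21  0.28 -0.68  0.53  0.02 -0.22]
tool axes x,y,z: [[0.082, 0.0, -0.997], [-0.997, -0.012, -0.082], [-0.012, 1.0, -0.001]]
shift tool units(0.1m): [ 0.008  0.012 -0.448] world [-0.0005 -0.0448 -0.0009]
prev disc [ 0.48749277 -0.07460848  0.012     ]
```

View pics/wrist9.png

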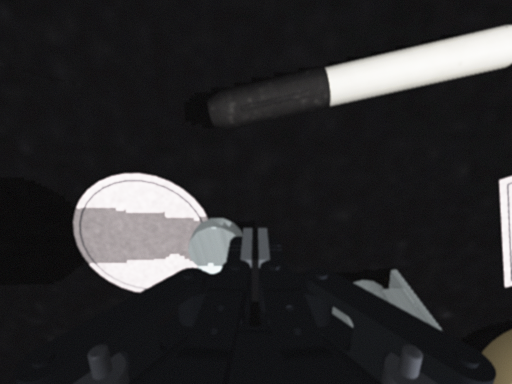

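View pics/scene9.png

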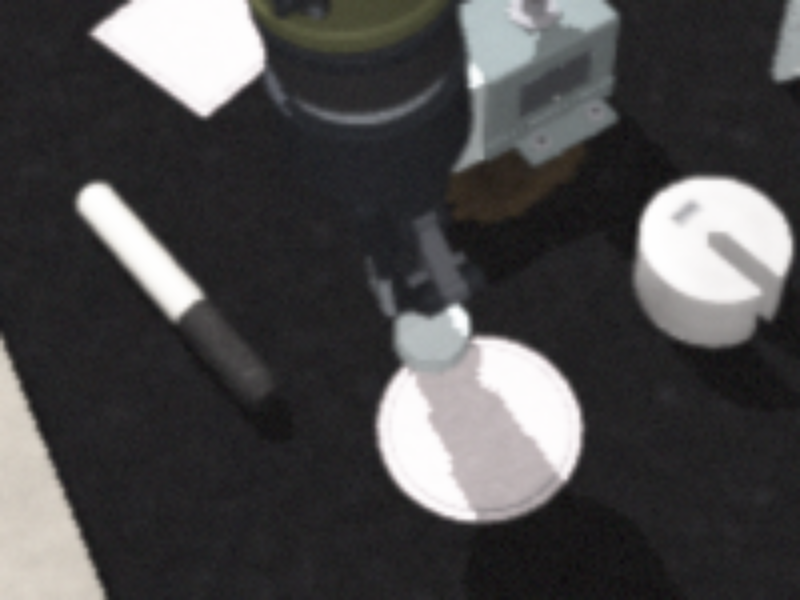

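The disc (wrist (216,245)) is at the edge of the round label and still centred on the fingertip. It needs about 45 mm more.

Request:
{"fn": "servo_tool", "kwargs": {"moves": [[0,0,-0.05,0],[0,0,-0.06,0],[0,0,-0.06,0],[0,0,-0.06,0],[0,0,-0.06,0],[0,0,-0.06,0],[0,0,-0.05,0],[0,0,-0.02,0]]}}

```text
time_s: 16.95
tcp_pos: [0.4861, -0.1403, 0.0059]
orientation: [0.523, -0.476, -0.482, -0.517]
force: [-0.0, 0.9, 2.8]
opening: -0.0001
```

Run:
```python
from h import *
from bench import *
s=read_state();plan([.485,-.1,.005],s)
d=get_image("scene");cv2.imwrite(f"pics/scene10.png",cv2.resize(d["img"][200:350,150:350,::-1],None,fx=4,fy=4)); np.savez("scene10.npz",**d)
```

```text
t 16.95 tcp [ 0.4861 -0.1403  0.0059] F [-0.   0.9  2.8] open -0.0001 q [-0.3   0.29 -0.66  0.54  0.02 -0.31]
tool axes x,y,z: [[0.082, 0.0, -0.997], [-0.997, -0.013, -0.082], [-0.013, 1.0, -0.001]]
shift tool units(0.1m): [0.008 0.006 0.403] world [-0.0011  0.0403 -0.0009]
```

View pics/scene10.png

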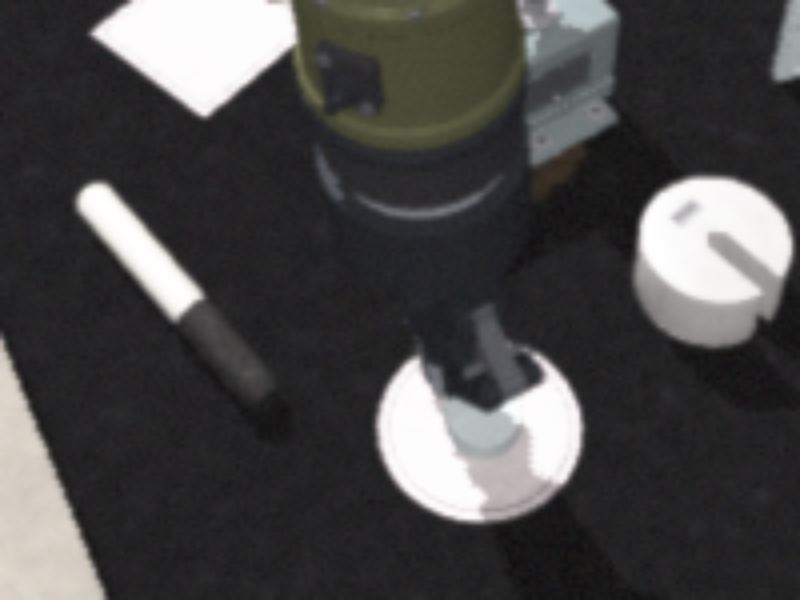

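The disc (crop (482,420)) is near the label centre (480,428). I back off in +y first, then go up.

Request:
{"fn": "servo_tool", "kwargs": {"moves": [[0,0,0.05,0],[0,0,0.1,0],[0,0,0.1,0],[-0.05,0,0.05,0],[-0.15,0,0,0],[-0.2,0,0,0],[-0.2,0,0,0],[-0.1,0,0,0]]}}

```text
time_s: 17.8
tcp_pos: [0.4766, -0.1039, 0.0763]
orientation: [0.523, -0.476, -0.485, -0.514]
force: [-0.2, -0.3, -0.1]
opening: -0.0002
```

Request:
{"fn": "servo_tool", "kwargs": {"moves": [[-0.2,0,0.2,0],[-0.2,0,0.2,0],[-0.2,0,0.2,0],[-0.1,0,0.2,0],[0,0,0.2,0],[0,0,0.2,0],[0,0,0.1,0],[0,0,0,0]]}}

```text
time_s: 18.6
tcp_pos: [0.4689, 0.0336, 0.1514]
orientation: [0.524, -0.474, -0.485, -0.515]
force: [0.1, 0.4, -0.2]
opening: -0.0001
```

Run:
```python
from h import *
from bench import *
s=read_state();plan([.485,-.1,.005],s)
for n,sl in (("scene",np.s_[150:340,130:380]),("top",np.s_[150:290,190:370])):
    d=get_image(n);cv2.imwrite(f"pics/{n}11.png",cv2.resize(d["img"][sl][:,:,::-1],None,fx=3,fy=3)); np.savez(n+"11.npz",**d)
```

```text
t 18.6 tcp [0.4689 0.0336 0.1514] F [ 0.1  0.4 -0.2] open -0.0001 q [ 0.07  0.05 -0.56  0.88 -0.    0.05]
tool axes x,y,z: [[0.08, 0.002, -0.997], [-0.997, -0.02, -0.08], [-0.02, 1.0, 0.0]]
shift tool units(0.1m): [ 1.47  -0.016 -1.339] world [ 0.0161 -0.1336 -0.1464]
```

View pics/scene11.png

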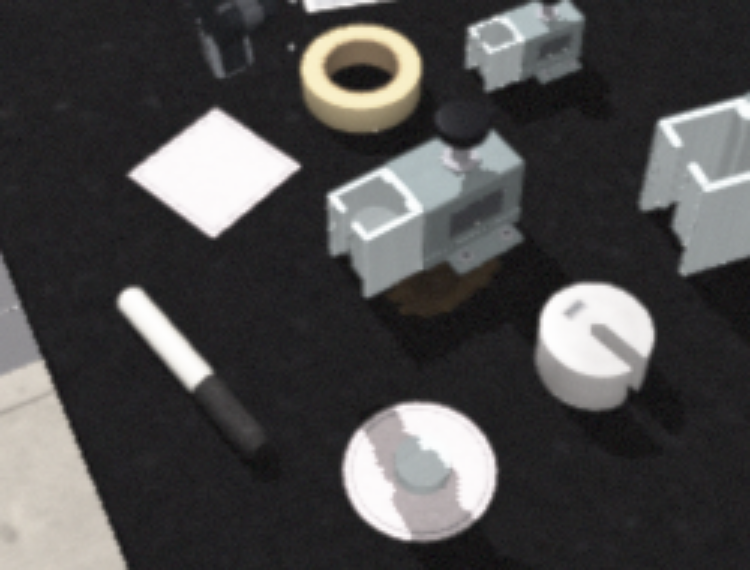

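View pics/top11.png

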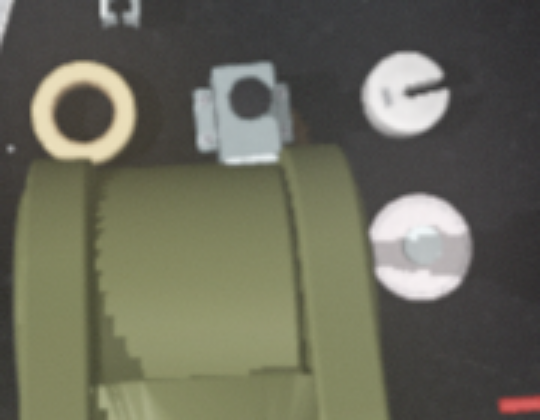

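In both views the disc sits near the label's centre: scene (421,464) against (420,471), top (424,244) against (421,247). The knob is up, the stack is in the magazine and the hand is clear. Handing in.

Run:
```python
from h import *
from bench import *
d=load("scene11.npz"); f=lambda x,y,h:plane(d,(x+.5)/3-.5+130,(y+.5)/3-.5+150,h)
a=f(421,464,.012);b=f(420,471,0);print(a,b,np.hypot(*(a-b)[:2]))
for nm,t,s in (("tape",)*3,):
    o=load("scene0.npz")["img"].astype(int);n=d["img"].astype(int)
    for k,(y,x) in dict(tape=np.s_[158:195,229:272],weight=np.s_[243:288,308:350],marker=np.s_[244:306,166:224]).items(): print(k,np.abs(o[y,x]-n[y,x]).mean().round(1))
print(read_state()["qvel"].round(4)); print(hand_in())
```

```text
[ 0.48541892 -0.16599649  0.012     ] [ 0.48625539 -0.16389959  0.        ] 0.002257585325684521
tape 3.3
weight 3.2
marker 2.8
[-0.0173  0.0026  0.0004  0.0004 -0.0033 -0.0011]
the job is handed in; nothing more can be done
None
```

The job is done and handed in at about 18.7 s of the 48 s allowed; no verdict was reported. I pressed the middle-sized feeder's plunger once to its hard stop: the height held at 74 mm while the force rose from 19 to 27 N. I then let it come back up, and one disc had slid out. With the shut fingertips I pushed that disc about 135 mm over the worktop onto the round label, backed off sideways and raised the hand clear.

**Last checks:**
- **Disc:** its centre is about 2 mm from the label's centre, by the scene camera and within its calibration. Both views show it lying flat.
- **Feeder:** the knob is up. The magazine still holds a stack of discs, one layer lower than before, but I did not measure each disc's position.
- **Bystanders:** the tape roll, weight and marker look unchanged against the first scene picture.
- **Arm:** the hand touches nothing, with wrist force near zero. The base joint still read 0.017 rad/s of settling motion at hand-in.

**What disagreed:** the tool drifted by several millimetres and tilted about 4–5° as I moved it. I allowed for that along the way, and it did no harm that I could see.

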